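# Set the flip stop and load a nest blank against it

### The job

Load the milled nest blank into the drilling fixture: first swing the red flip stop fully down into the track, lay the blank flat on the bed against the fence on the infeed side, then slide it along the fence, past the sprung side roller, until it is home against the stop pad. Press it firmly home, with about 15 N on the pad over and above the drag of the side roller, but never drive it onto the pad with more than 22 N, so that the clamped stop keeps its setting. Leave the blank lying flat against fence and pad, the flag down, and the other things on the bench undisturbed.

Things in the scene. Friction and masses are not known exactly. Their poses are not given: they have to be found in the camera images.
- drill_fixture: Drilling fixture fixed on the bench: steel base plate 135 (x) x 235 (y) x 15 mm. Origin at the centre of the plate's underside; the bed (plate top) is 15 mm higher. An aluminium fence rail, 32 mm wide and 12 mm above the bed, runs along y on the +x side. Blanks are fed towards -y: infeed at +y, stop at -y. The bed is free for fingers in the track where y > 0.02.
- infeed (a point): Point on the bed in the infeed part of the track, axes as the fixture's. The fence face is 22 mm from it towards +x. A blank centred above it, long side along the fence, touches the fence; its leading end is 17 mm short of the side roller. The guarded way: set the blank down 3 to 5 mm off the fence, slide it to +x until it touches.
- side_roller_tip (a point): Front of the white roller (22 mm diameter, upright axis, 4 to 18 mm above the bed) of the spring side-pusher, across the track from the fence; axes as the fixture's. At rest 41 mm from the fence face, so the 44 mm blank presses it back 3 mm; it squeezes the blank on the fence with about 7 N: some 4 to 8 N of drag when sliding. Its grey housing, 24 mm high, lies behind (-x), within 20 mm along y.
- stop_point (a point): Point of the stop carriage, axes as the fixture's: where the centre of the stop pad's face is when the flag is down, 22 mm from the fence face, 14 mm above the bed. The pad, 16 mm square, looks to +y. A blank that is home has its centre 35 mm from here along +y, at this height and distance from the fence.
- stop_carriage (a joint): Setting of the stop along the fence, m, growing towards the fixture's -y (away from the infeed). The dark carriage with a black star knob behind is clamped on the rail by friction only and slips at about 26 N along the rail. It must stay where it was set.
- stop_flag (a joint): Angle of the red L-shaped flag (plate 12 mm thick), rad: 0 = fully down in the track on its rest, 1.6 to 2 = up over the rail. Hinge axis parallel to the fixture's y, 34 mm to +x of stop_point and 22 mm above it. Growing angle lifts the flag. The hinge is stiff (0.12 N m, some 3 N at the pin): it stays where left. When down, its top is 44 mm above the bed.
- flag_pin (a point): Middle of the black grip pin at the flag's free end: 10 mm diameter, 32 mm long, parallel to the fixture's y, 44 mm from the hinge axis: at angle 0 straight out from it to -x, at 1.57 straight above it. Pinch it from above across the fixture's x and lead it round the arc; it turns between the fingers. The flag's plate begins 20 mm away on the +y side, the pin ends 20 mm away on the -y side.
- stop_pad: Steel pad on the flag's blade, 16 x 16 mm, that the blank comes to rest on. Its origin lies on the flag's hinge axis, not at the pad; use stop_point for its place.
- blank_center (a point): Centre of the loose nest blank: grey milled aluminium block with a round hole in the top, 44 mm (its x) x 70 mm (its y) x 28 mm high, about 0.33 kg, on the bench to the left of the fixture. z up; either end may lead. Grasp across the 44 mm with the fingertips 14 mm or more above its underside, to clear the fence rail; then push its rear end face with closed fingers.
- nest_blank: The same blank; origin at the centre of its underside.
- grease_tin: Flat round tin with a blue lid, 54 mm diameter, 24 mm high, loose on the bench; origin at the centre of its underside.
- hex_key: Black hex key 132 mm long, 6 mm thick, loose on the bench; origin at the centre of its underside.
- vial: White dropper bottle with a red cap, 31 mm diameter, 94 mm high, standing loose on the bench; origin at the centre of its underside.
- test_plug: Brass plug with a knurled grip, 22 mm diameter, 32 mm high, standing loose on the bench; origin at the centre of its underside.
- screwdriver: Small screwdriver, black handle with red end, 184 mm long, 17 mm thick, loose on the bench; origin at the middle of its length, on its underside.
Mind the look-alikes: they are no part of the job. What is shaped like the nest_blank but pink or turquoise is not meant.

How it is judged:
On the way, in this order (a step that is already met when the one before it is completed fails the run):
1. the flag is fully down and the blank lies flat on the bed of the infeed part, short of the side roller, along the fence and within 5 mm of it (value of joint stop_flag below 0.06 rad and y of blank_center in the frame of infeed between -0.018 and 0.06 m and x of blank_center in the frame of infeed between -0.005 and 0.002 m and z of blank_center in the frame of infeed between 0.011 and 0.017 m and angle between the y axis of blank_center and the y axis of infeed, either way round below 0.12 rad), for 0.1 s.
2. the blank is pressed home on the stop pad with at least 8 N, flat on the bed, along the fence (value of joint stop_flag below 0.06 rad and y of blank_center in the frame of stop_point between 0.033 and 0.0365 m and x of blank_center in the frame of stop_point between -0.0015 and 0.002 m and z of blank_center in the frame of stop_point between -0.002 and 0.002 m and angle between the y axis of blank_center and the y axis of stop_point, either way round below 0.04 rad and angle between blank_center's own z axis and vertical below 0.04 rad and contact force between nest_blank and stop_pad above 8 N), for 0.2 s.
At the end, for the whole second after the job is handed in: The flag is down (below 0.06 rad); the blank lies flat and at rest, its end within 1.5 mm of the stop pad, its side within 1.5 mm of the fence and parallel to it within 0.04 rad; the stop carriage is within 1.5 mm of where it was set (value of joint stop_flag below 0.06 rad and y of blank_center in the frame of stop_point between 0.033 and 0.0365 m and x of blank_center in the frame of stop_point between -0.0015 and 0.002 m and z of blank_center in the frame of stop_point between -0.002 and 0.002 m and angle between the y axis of blank_center and the y axis of stop_point, either way round below 0.04 rad and angle between blank_center's own z axis and vertical below 0.04 rad and linear speed of nest_blank below 0.01 m/s and distance of stop_point from where it was at the start of the episode below 0.0015 m); the robot touches nothing.
It fails at once if the blank bears on the stop pad with more than 22 N (contact force between nest_blank and stop_pad above 22 N).
It fails at once if the stop carriage is shifted by more than 1.5 mm from its setting (distance of stop_point from where it was at the start of the episode above 0.0015 m).
It fails at once if the tin, hex key, bottle, brass plug or screwdriver is moved more than 15 mm (distance of any of grease_tin, hex_key, vial, test_plug, screwdriver from where it was at the start of the episode above 0.015 m).
It also fails if it takes over 72 s, if anything falls off the work surface, if the arm or the gripper's body presses on something with over 40 N, if the wrist force passes 120 N, or if a joint passes its speed limit or range.

### The arm

A 7-joint arm with a two-finger parallel gripper is mounted at the origin on the work surface; the furniture and walls round the work are solid. World frame = base frame: x ahead of the robot, y to its left, z up, the work surface at z = 0. Lengths are in m, angles in rad, forces in N, time in s.
With the tool pointing down it reaches from about 0.35 to 0.9 m from the base axis. Payload 8.1 kg.
Tool frame: the origin (TCP) lies between the finger pads; the fingertips stand ctrl.finger_overhang ahead of it and the grasp point (between the pads) lies 8 mm behind it (ctrl.finger_overhang is the distance from the TCP to the fingertips, in m); z points along the fingers, y is the line along which they close (so a half turn about z gives the same grasp; the last joint's range is limited). The gripper opens to 92 mm and grips with 3 to 60 N. Pads are 19 mm wide; open, the fingers measure 130 mm over their backs; the gripper's body (75 mm by 190 mm) begins 47 mm behind the grasp point.
Start: joints at [1.192, 0.434, 0.025, 1.573, -0.012, 1.134, -0.075], TCP at [0.17, -0.601, 0.238] pointing down, gripper open.
Joint ranges: [-2.62, 2.62], [-0.44, 2.09], [-1.27, 1.32], [0.08, 2.57], [-1.32, 4.46], [0.12, 2], [-2.74, 2.74]. Speed limits (rad/s): [2.22, 2.22, 3.01, 3.01, 3.14, 3.14, 3.14].

### API

Orientations are given as a unit quaternion [w, x, y, z].
In Python, from plant import read_state, vision, ctrl gives the robot as it stands.
- The arm moves only by the tool send_rows, never from a script. Its argument "motion" is a list that holds one entry, the list of rows, each a list of 7 numbers: the gripper command: -1 is fully open, 1 is shut, values between are in proportion, then the shift along the world's x, y, z scaled (see below), then the turn, a rotation vector about the world's x, y, z scaled (see below). A call has 1 to 20 rows; each row is the pose to reach, as a shift and turn from the pose commanded when the call began, turning the shorter way round; what a row does not reach only later rows make up. The controller multiplies each number of a shift by 15 cm and each number of a turn by pi rad. A row lasts 1/12 s, in which the tool goes at most 41.7 mm and 7.16 degrees, less where a joint would pass 70% of its speed; a pose out of reach is approached as far as the arm can. A call with a number of a shift or a turn outside -1 to 1 is refused whole. A call with a gripper value outside its range is refused whole. The fingers move at their own pace and stop on an object; "grip_force" is the grip in N (left out, the last holds). Time passes only in rows, so rows that repeat a pose let the fingers close. It gives the time, the measured TCP pose, the force, the opening and the grip force at its end, in the units of the state.
- read_state(): the state, without advancing time (a new reading comes with each control period).
- vision.camera(name): name is "scene" or "side" or "wrist"; returns a dict with "image" (400x640x3 uint8, red, green, blue), "range_z" (400x640 float32, m along the optical axis (not along the pixel's ray), 0 where there is no reading), "fx", "fy", "cx", "cy" (pixels), "extrinsics" (4x4, takes a point from camera to world coordinates). Camera axes: x right, y down, z forward; pixel columns grow to the right and rows downward; lengths in m; the calibration is good to about 2 mm. A picture is of the moment at which its call begins.
- ctrl.hand_in(): hands the job in; it is judged then, once.
The state is a dict: "time_s": time; "q": joint angles; "qvel": joint speeds; "joint_efforts": joint torques, N m; "ee_pos": TCP position; "tcp_rot": TCP orientation; "wrist_force": force on the tool from outside, world axes, zero at the start; "ft_torque": the same for the moment, N m; "width": finger opening in m; "gripper_force": force on a finger pad.
Only numpy, scipy, OpenCV 4.12 (cv2) and the standard library are available. Lean on these libraries where they do the work, as an engineer would, in place of code of your own. Each camera call takes 0.05 s, during which the arm holds its last target. There are 200 camera calls.

## Working session

There is one attempt and no reset: what is moved stays moved. The work goes in short steps, Python scripts to look and compute and a tool call to move; the robot and the scene stay as the last step left them, time stands still between calls to the robot, and variables do not carry over. Pictures are saved under pics/ and viewed, at most 10 in all, crops included, and the job is handed in when it is done.

Besides the shell and the picture viewer there is one more tool, called after "Call:" as name(argument=value, ...), one argument or row to a line, values as JSON. send_rows: Moves the arm, as the interface text tells. Shifts and turns lie within -1 to 1; 1 stands for 15 cm of shift or pi rad of turn. Its arguments: {"type":"object","properties":{"motion":{"type":"array","items":{"type":"array","items":{"type":"array","items":{"type":"number","minimum":-1,"maximum":1}}}},"grip_force":{"type":"number"}},"required":["motion"]}

```bash
mkdir -p pics; ls; cat > h.py <<'E'
import numpy as np, cv2
from plant import read_state, vision, ctrl
def shot(n,f):
    c=vision.camera(n); cv2.imwrite(f'pics/{f}.png',c['image'][:,:,::-1]); np.save(f'pics/{f}.npy',c,allow_pickle=True); return c
def load(f): return np.load(f'pics/{f}.npy',allow_pickle=True).item()
def P(c,u,v,z=None):
    """world point of pixel: from depth, or on plane z"""
    E=c['extrinsics']; r=np.array([(u-c['cx'])/c['fx'],(v-c['cy'])/c['fy'],1.])
    if z is None:
        d=c['range_z'][int(round(v))-1:int(round(v))+2,int(round(u))-1:int(round(u))+2]; d=np.median(d[d>0]) if (d>0).any() else np.nan
    else: d=(z-E[2,3])/(E[:3,:3]@r)[2]
    return E[:3,:3]@(r*d)+E[:3,3]
E
python3 - <<'E'
from h import *
s=read_state(); print({k:np.round(v,3) for k,v in s.items()}, ctrl.finger_overhang)
for n in('scene','side','wrist'):
    c=shot(n,n+'0'); print(n,c['fx'],np.round(c['extrinsics'],3).tolist())
E
```

```text
pics
{'time_s': np.float64(0.0), 'q': array([ 1.192,  0.435,  0.025,  1.574, -0.012,  1.134, -0.075]), 'qvel': array([-0.   , -0.003,  0.001, -0.   , -0.001, -0.002, -0.001]), 'joint_efforts': array([-0.0000e+00, -6.6785e+01,  9.8600e-01, -3.1446e+01, -6.0000e-02,
        4.3000e-02,  0.0000e+00]), 'ee_pos': array([ 0.17 , -0.601,  0.237]), 'tcp_rot': array([-0.001,  0.991,  0.137, -0.   ]), 'wrist_force': array([ 0.431, -0.937,  0.38 ]), 'ft_torque': array([-0.018, -0.005, -0.009]), 'gripper_force': np.float64(0.0), 'width': np.float64(0.092)} 0.011
scene 370.07763867730057 [[-0.596, -0.476, 0.647, -0.291], [-0.803, 0.339, -0.49, 0.555], [0.014, -0.812, -0.584, 0.757], [0.0, 0.0, 0.0, 1.0]]
side 407.7746812850424 [[0.013, -0.863, 0.506, -0.307], [-1.0, -0.004, 0.019, -0.05], [-0.014, -0.506, -0.863, 1.394], [0.0, 0.0, 0.0, 1.0]]
wrist 278.92936455562176 [[0.272, -0.924, -0.267, 0.242], [-0.962, -0.262, -0.074, -0.579], [-0.001, 0.277, -0.961, 0.385], [0.0, 0.0, 0.0, 1.0]]
```

View pics/scene0.png

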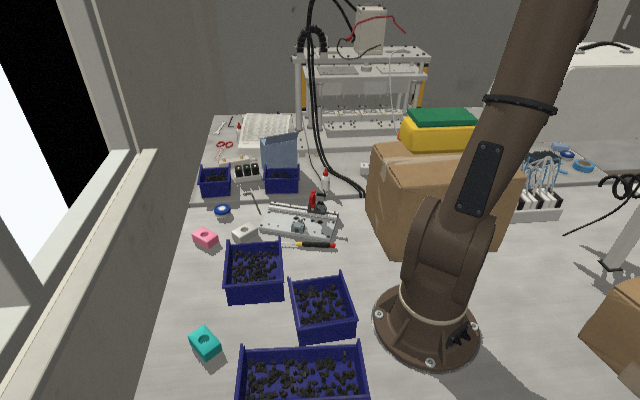

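View pics/side0.png

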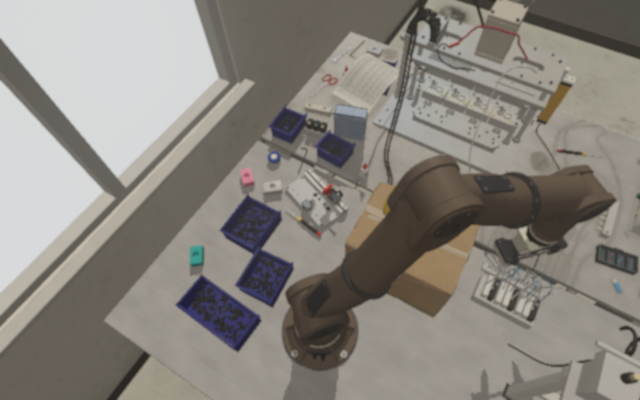

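Scene: the look-alikes are pink at (205,238) and turquoise at (205,342). The grey blank is at (244,233), the fixture at about (300,222) and the red flag at (315,200), which is up.

```bash
python3 - <<'E'
from h import *
c=load('scene0')
for n,u,v in [('blank',244,231),('pink',205,236),('flag',313,198),('fix',297,222),('box near',400,190),('box top l',375,150),('tin',222,209),('vial',326,180),('bin',255,262),('bin rim',284,243),('scr',320,244)]:
    print(n,np.round(P(c,u,v),3))
i=c['image'][170:260,180:350,::-1]; cv2.imwrite('pics/c1.png',cv2.resize(i,None,fx=4.7,fy=4.7,interpolation=cv2.INTER_CUBIC))
E
```

```text
blank [0.547 0.2   0.017]
pink [0.583 0.311 0.027]
flag [ 0.48  -0.015  0.093]
fix [0.466 0.056 0.038]
box near [ 0.203 -0.081  0.247]
box top l [ 0.395 -0.18   0.248]
tin [0.685 0.209 0.023]
vial [ 0.596 -0.158  0.049]
bin [0.42  0.233 0.004]
bin rim [0.436 0.125 0.008]
scr [0.364 0.043 0.014]
```

View pics/c1.png

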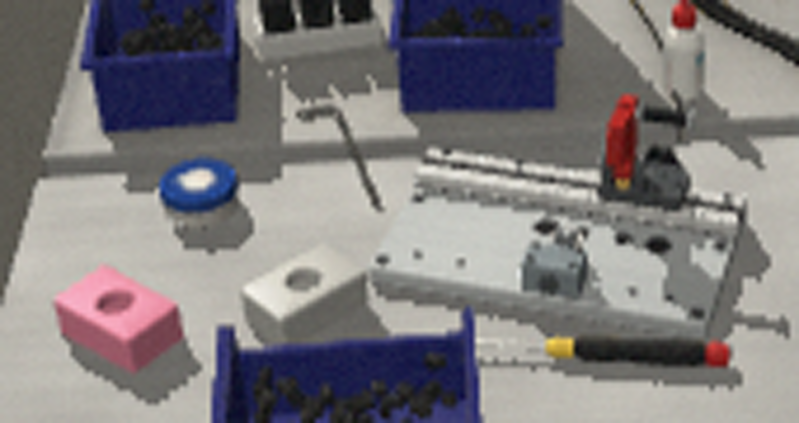

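The grey block at (245,232), right of the bin, is the blank. The fixture's infeed end is on the left (+y world), the flag is up at the right end, and the screwdriver lies along the near edge. I'll check the box heights and the fixture yaw, then fly the wrist camera over.

```bash
python3 - <<'E'
from h import *
c=load('scene0')
f=lambda x,y:(180+x/4.7,170+y/4.7)
a=P(c,*f(372,268),.015);b=P(c,*f(712,328),.015);print(a,b,np.degrees(np.arctan2(*(a-b)[[1,0]])))
for n in('scene0','side0'):
    c=load(n);d=c['range_z'];v,u=np.nonzero(d>0);z=d[v,u];X=np.c_[(u-c['cx'])/c['fx']*z,(v-c['cy'])/c['fy']*z,z]@c['extrinsics'][:3,:3].T+c['extrinsics'][:3,3]
    for x in np.arange(.0,.95,.1):
        print(n,round(x,2),[ (lambda m: round(float(np.percentile(X[m,2],98)),2) if m.sum()>5 else None)((abs(X[:,0]-x)<.05)&(abs(X[:,1]-y)<.05)&(X[:,2]<.8)) for y in np.arange(-.6,.41,.1)])
E
```

```text
[0.53932117 0.15145122 0.015     ] [0.35816318 0.00365492 0.015     ] 39.20900977500728
scene0 0.0 [0.08, 0.0, 0.26, 0.0, 0.68, 0.68, 0.49, 0.33, 0.08, 0.08, 0.08]
scene0 0.1 [0.61, 0.65, 0.66, 0.26, 0.67, 0.68, 0.34, 0.07, 0.07, 0.07, 0.08]
scene0 0.2 [0.18, None, 0.38, 0.38, 0.34, 0.26, 0.0, 0.07, 0.07, 0.07, 0.06]
scene0 0.3 [None, None, 0.38, 0.38, 0.38, 0.26, 0.01, 0.0, 0.08, 0.08, 0.07]
scene0 0.4 [None, None, None, 0.37, 0.31, 0.03, 0.02, 0.04, 0.08, 0.08, 0.0]
scene0 0.5 [None, None, None, 0.01, 0.0, 0.1, 0.1, 0.04, 0.05, 0.08, 0.0]
scene0 0.6 [None, None, 0.04, 0.03, 0.08, 0.06, 0.03, 0.03, 0.03, 0.03, 0.0]
scene0 0.7 [0.24, 0.44, 0.05, 0.03, 0.01, 0.07, 0.07, 0.01, 0.03, 0.0, 0.15]
scene0 0.8 [0.52, 0.43, 0.45, 0.1, 0.16, 0.17, 0.16, 0.06, 0.07, 0.0, 0.16]
scene0 0.9 [0.53, 0.49, 0.46, 0.52, 0.05, 0.13, 0.12, 0.06, 0.07, 0.15, 0.6]
side0 0.0 [0.08, 0.01, 0.75, 0.8, 0.8, 0.7, 0.49, 0.33, 0.08, 0.08, 0.08]
side0 0.1 [0.66, 0.72, 0.77, 0.8, 0.8, 0.74, 0.35, 0.07, 0.07, 0.07, 0.08]
side0 0.2 [0.67, 0.69, 0.27, 0.27, 0.26, 0.27, 0.01, 0.07, 0.07, 0.07, 0.06]
side0 0.3 [0.01, 0.27, None, None, 0.35, 0.26, 0.01, 0.01, 0.08, 0.08, 0.07]
side0 0.4 [0.01, None, None, None, 0.26, 0.03, 0.02, 0.03, 0.08, 0.08, 0.01]
side0 0.5 [None, None, None, None, 0.01, 0.1, 0.1, 0.04, 0.05, 0.07, 0.01]
side0 0.6 [0.09, None, None, 0.01, 0.08, 0.06, 0.03, 0.03, 0.03, 0.03, 0.01]
side0 0.7 [0.22, 0.44, 0.05, 0.03, 0.01, 0.07, 0.07, 0.01, 0.03, 0.0, 0.15]
side0 0.8 [0.52, 0.43, 0.45, 0.1, 0.13, 0.17, 0.12, 0.06, 0.07, 0.0, 0.17]
side0 0.9 [0.53, 0.48, 0.46, 0.51, 0.13, 0.13, 0.05, 0.06, 0.07, 0.15, 0.5]
```

Call:
send_rows(
  motion=[
    [[-1,0,0,0.25,0,0,0],[-1,0,0,0.5,0,0,0],[-1,0,0,0.75,0,0,0],[-1,0,0,1,0,0,0]],
  ],
)

```text
time_s: 0.48
ee_pos: [0.17, -0.6009, 0.3892]
tcp_rot: [-0.0, 0.991, 0.137, -0.0]
wrist_force: [0.3, -1.8, -1.6]
width: 0.0916
gripper_force: 0.0
```

Call:
send_rows(
  motion=[
    [[-1,0,0,0.25,0,0,0],[-1,0,0,0.5,0,0,0],[-1,0,0,0.75,0,0,0],[-1,0.1,0.1,0.9,0,0,0]],
  ],
)

```text
time_s: 0.82
ee_pos: [0.1818, -0.5882, 0.5259]
tcp_rot: [0.002, 0.991, 0.135, -0.001]
wrist_force: [-0.5, -1.0, 0.8]
width: 0.092
gripper_force: 0.0
```

Call:
send_rows(
  motion=[
    [[-1,0.1,0.2,0,0,0,0],[-1,0.2,0.45,0,0,0,0],[-1,0.3,0.7,0,0,0,0],[-1,0.4,0.95,0,0,0,0]],
  ],
)

```text
time_s: 1.15
ee_pos: [0.2455, -0.4422, 0.5224]
tcp_rot: [-0.0, 0.991, 0.137, -0.0]
wrist_force: [1.3, -0.7, 0.4]
width: 0.092
gripper_force: 0.0
```

Call:
send_rows(
  motion=[
    [[-1,0.1,0.25,0,0,0,0],[-1,0.2,0.5,0,0,0,0],[-1,0.3,0.75,0,0,0,0],[-1,0.4,1,0,0,0,0]],
  ],
)

```text
time_s: 1.48
ee_pos: [0.3053, -0.2918, 0.5227]
tcp_rot: [0.0, 0.991, 0.137, -0.0]
wrist_force: [0.9, 0.1, -0.5]
width: 0.0921
gripper_force: 0.0
```

Call:
send_rows(
  motion=[
    [[-1,0.1,0.25,0,0,0,0.03],[-1,0.2,0.5,0,0,0,0.06],[-1,0.3,0.75,0,0,0,0.09],[-1,0.4,1,0,0,0,0.13]],
  ],
)

```text
time_s: 1.82
ee_pos: [0.3652, -0.1418, 0.5228]
tcp_rot: [0.0, 0.942, 0.337, 0.0]
wrist_force: [1.8, 0.2, -0.1]
width: 0.092
gripper_force: 0.0
```

Call:
send_rows(
  motion=[
    [[-1,0.1,0.25,0,0,0,0],[-1,0.2,0.5,-0.1,0,0,0],[-1,0.3,0.75,-0.3,0,0,0],[-1,0.4,1,-0.5,0,0,0]],
  ],
)

```text
time_s: 2.15
ee_pos: [0.42, -0.0057, 0.4586]
tcp_rot: [0.0, 0.942, 0.335, 0.001]
wrist_force: [1.5, -0.1, -0.0]
width: 0.0917
gripper_force: 0.0
```

Call:
send_rows(
  motion=[
    [[-1,0.1,0.2,-0.2,0,0,0],[-1,0.2,0.4,-0.4,0,0,0],[-1,0.3,0.6,-0.6,0,0,0],[-1,0.3,0.6,-0.6,0,0,0]],
  ],
)

```text
time_s: 2.48
ee_pos: [0.4636, 0.0861, 0.3647]
tcp_rot: [-0.002, 0.941, 0.337, -0.002]
wrist_force: [-1.1, -0.8, 0.1]
width: 0.0916
gripper_force: 0.0
```

```bash
python3 - <<'E'
from h import *
s=read_state();print(s['ee_pos'],s['tcp_rot'],s['q'])
c=shot('wrist','w1'); print(np.round(c['extrinsics'],3).tolist())
E
```

```text
[0.46363881 0.08609274 0.36466125] [-0.00151145  0.9413637   0.33738314 -0.0021697 ] [ 0.2865047   0.16062086 -0.6675402   1.67372131  0.09848538  1.3466318
 -1.27964466]
[[0.635, -0.741, -0.219, 0.522], [-0.772, -0.611, -0.174, 0.135], [-0.004, 0.28, -0.96, 0.512], [0.0, 0.0, 0.0, 1.0]]
```

View pics/w1.png

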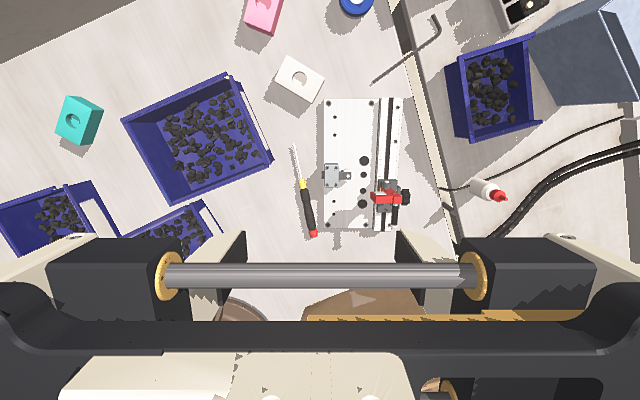

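Wrist view: fixture at (325–402, 98–232), well aligned with the gripper, with the flag up at (388,197). Side roller at (340,175), grey blank at (299,80), screwdriver at (307,200), hex key at (405,55). Next, an enlarged crop.

```bash
python3 - <<'E'
from h import *
c=load('w1')
i=c['image'][45:245,265:425,::-1]; i=cv2.resize(i,None,fx=3,fy=3,interpolation=cv2.INTER_CUBIC); 
j=cv2.resize(c['image'][165:245,320:425,::-1],None,fx=3.0,fy=7.5*0.4,interpolation=cv2.INTER_CUBIC); 
o=np.zeros((600,800,3),np.uint8); o[:600,:480]=i; o[:240,480:795]=j; cv2.imwrite('pics/c2.png',o)
E
```

```text
(no output)
```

View pics/c2.png

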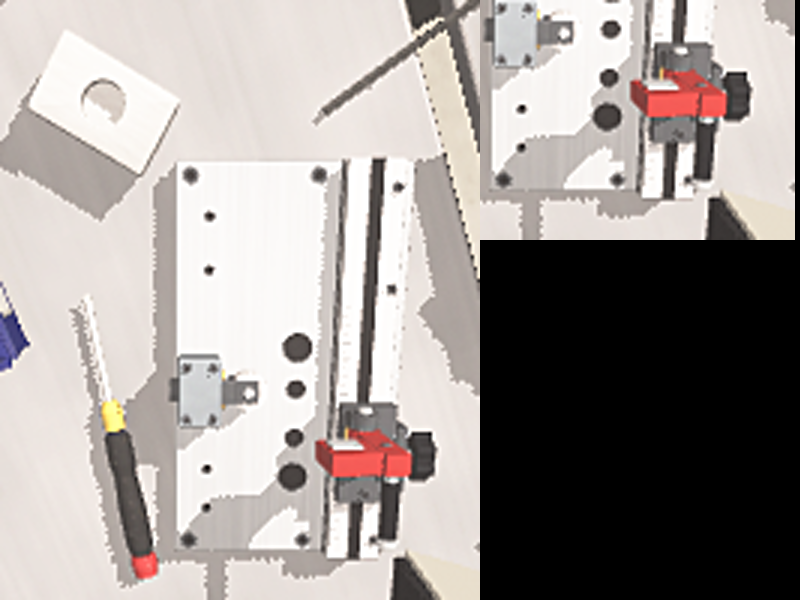

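Crop: plate's -x edge is at column 177 (rows 161–549), the fence's top edge runs (343,158)→(327,557), and the pin spans (391,485)–(388,543). Blank top corners: (66,30), (180,104), (141,174), (28,102).

```bash
python3 - <<'E'
from h import *
c=load('w1')
f=lambda x,y:(265+(x+.5)/3-.5,45+(y+.5)/3-.5)
A=P(c,*f(177,161),.015);B=P(c,*f(177,549),.015);print('bed',A,B,np.linalg.norm(A-B))
C=P(c,*f(343,158),.027);D=P(c,*f(327,557),.027);print('rail',C,D)
yaw1=np.degrees(np.arctan2(*(A-B)[[1,0]]));yaw2=np.degrees(np.arctan2(*(C-D)[[1,0]]));print(yaw1,yaw2)
t=np.radians((yaw1+yaw2)/2);ey=np.array([np.cos(t),np.sin(t),0]);ex=np.array([np.sin(t),-np.cos(t),0])
M=(A+B)/2; print('width bed->rail',(C-M)@ex,(D-M)@ex)
for n,p in dict(bedz=(230,230),railtop=(350,250),pinA=(391,488),pinM=(390,515),pinB=(388,541),plate=(330,458),plate2=(370,458),house=(200,390),roller=(250,392),car=(365,415)).items():
    w=P(c,*f(*p)); print(n,np.round(w,4),'fix:',np.round([(w-M)@ex-.0675,(w-M)@ey,w[2]],4))
K=np.array([P(c,*f(*p),.028) for p in((66,30),(180,104),(141,174),(28,102))]);print(K,K.mean(0))
for i in range(4):
    e=K[(i+1)%4]-K[i];print(np.linalg.norm(e),np.degrees(np.arctan2(e[1],e[0])))
print(P(c,*f(130,120)),'M',M,t)
E
```

```text
bed [0.54837869 0.15262606 0.015     ] [0.36870175 0.00385958 0.015     ] 0.23327080125567715
rail [0.60645409 0.08321528 0.027     ] [ 0.42786058 -0.06856939  0.027     ]
39.623618002841795 40.36084637381289
width bed->rail 0.09125227769274222 0.0927601616559344
bedz [0.5389 0.1055 0.0161] fix: [-0.0367  0.0791  0.0161]
railtop [0.5731 0.0472 0.0278] fix: [0.0299 0.0678 0.0278]
pinA [ 0.4914 -0.0373  0.1005] fix: [ 0.0422 -0.0491  0.1005]
pinM [ 0.4804 -0.0469  0.101 ] fix: [ 0.0425 -0.0637  0.101 ]
pinB [ 0.4693 -0.0561  0.1011] fix: [ 0.0423 -0.0781  0.1011]
plate [ 0.4836 -0.0011  0.1037] fix: [ 0.0094 -0.0318  0.1037]
plate2 [ 0.4965 -0.0168  0.1033] fix: [ 0.0297 -0.032   0.1033]
house [0.4602 0.0627 0.0402] fix: [-0.0545 -0.0087  0.0402]
roller [0.4773 0.0393 0.0378] fix: [-0.0256 -0.0106  0.0378]
car [ 0.51   -0.0144  0.058 ] fix: [ 0.0366 -0.0201  0.058 ]
[[0.56056641 0.23835736 0.028     ]
 [0.57087374 0.16927028 0.028     ]
 [0.52999147 0.16311221 0.028     ]
 [0.51991749 0.23283729 0.028     ]] [0.54533728 0.20089429 0.028     ]
0.06985174469814935 -81.51444344707652
0.041343455152279066 -171.43397518873098
0.07044907720734149 98.22128575433864
0.04102201139230446 7.7333811627961255
[0.54756122 0.18484117 0.02937668] M [0.45854022 0.07824282 0.015     ] 0.6979961269083691
```

Call:
send_rows(
  motion=[
    [[-0.5,0.03,-0.2,-0.2,0,0,0.003],[-0.3,0.06,-0.45,-0.4,0,0,0.003],[0,0.09,-0.7,-0.6,0,0,0.003],[0.1,0.11,-0.89,-0.8,0,0,0.003],[0.1,0.11,-0.89,-0.8,0,0,0.003]],
  ],
)

```text
time_s: 2.95
ee_pos: [0.4792, -0.0578, 0.2458]
tcp_rot: [0.0, 0.942, 0.336, -0.002]
wrist_force: [-1.0, -0.6, -0.6]
width: 0.0634
gripper_force: 0.0
```

Call:
send_rows(
  motion=[
    [[0.1,0,0,-0.2,0,0,0],[0.1,0,0,-0.4,0,0,0],[0.1,0,0,-0.5,0,0,0],[0.1,0,0,-0.5,0,0,0]],
  ],
)

```text
time_s: 3.28
ee_pos: [0.4792, -0.0523, 0.1717]
tcp_rot: [-0.001, 0.941, 0.339, -0.002]
wrist_force: [-0.5, -0.3, 0.0]
width: 0.042
gripper_force: 0.0
```

```bash
python3 - <<'E'
from h import *
c=load('side0');d=c['range_z'];v,u=np.nonzero(d>0);z=d[v,u];X=np.c_[(u-c['cx'])/c['fx']*z,(v-c['cy'])/c['fy']*z,z]@c['extrinsics'][:3,:3].T+c['extrinsics'][:3,3]
m=(X[:,2]>.2)&(X[:,2]<.29)&(X[:,0]>.15)&(X[:,1]>-.4); Y=X[m]; print('box max x',Y[Y[:,0].argmax()],'max y',Y[Y[:,1].argmax()])
s=read_state();print(s['ee_pos'],s['tcp_rot'],s['width'])
c=shot('wrist','w2'); cv2.imwrite('pics/w2c.png',cv2.resize(c['image'][100:300,220:420,::-1],None,fx=3,fy=3))
E
```

```text
box max x [1.47957359 1.09768393 0.20147204] max y [1.09048062 1.32697715 0.21737272]
[ 0.47916724 -0.05234088  0.17167754] [-8.05313620e-04  9.40770999e-01  3.39034147e-01 -2.26404781e-03] 0.04200178325533641
```

View pics/w2c.png

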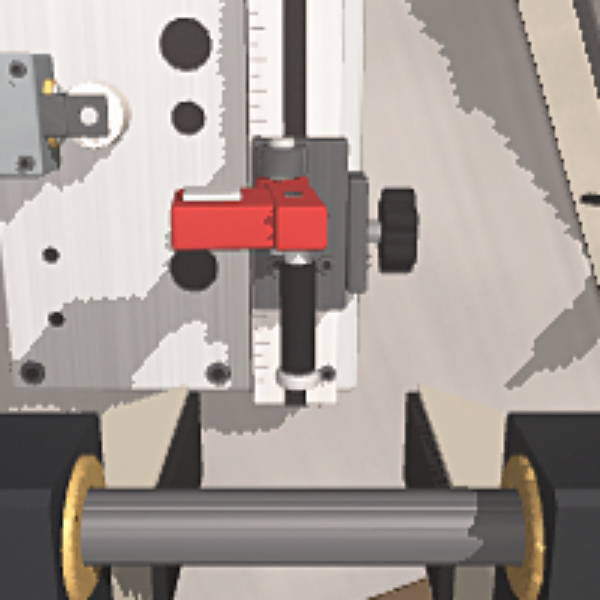

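Close view: the pin is black from (298,262) to (297,372) in the crop, centred between the fingers. The pad (white) is on the +y side of the flag at (208,195), and the roller at (110,117).

```bash
python3 - <<'E'
from h import *
c=load('w2'); f=lambda x,y:(220+(x+.5)/3-.5,100+(y+.5)/3-.5)
for n,p in dict(pinA=(298,270),pinM=(298,318),pinB=(297,366),redtop=(200,230),padtop=(208,193),car=(270,290),knob=(400,225)).items():
    print(n,np.round(P(c,*f(*p)),4))
C=P(c,*f(247,20),.027);D=P(c,*f(250,380),.027);print('rail',C,D,np.degrees(np.arctan2(*(C-D)[[1,0]])))
print('roller right edge top',P(c,*f(130,117),.033),'bed -y edge',P(c,*f(130,388),.015), 'rail -y', P(c,*f(295,404),.027))
s=read_state();print(s['ee_pos'])
E
```

```text
pinA [ 0.493  -0.0374  0.1005]
pinM [ 0.4825 -0.0461  0.1003]
pinB [ 0.4715 -0.0548  0.1004]
redtop [ 0.4858 -0.0102  0.1045]
padtop [ 0.4929 -0.0059  0.0951]
car [ 0.4691 -0.0439  0.0401]
knob [ 0.5152 -0.063   0.0421]
rail [0.5333462  0.01868143 0.027     ] [ 0.43391059 -0.06207258  0.027     ] 39.080868144597154
roller right edge top [0.48421112 0.02919833 0.033     ] bed -y edge [ 0.39702493 -0.03043725  0.015     ] rail -y [ 0.4371838  -0.08123219  0.027     ]
[ 0.48034638 -0.05198178  0.17351815]
```

Call:
send_rows(
  motion=[
    [[0.1,0.01,0.04,-0.15,0,0,0],[0.1,0.01,0.04,-0.3,0,0,0],[0.1,0.01,0.04,-0.45,0,0,0],[0.1,0.01,0.04,-0.54,0,0,0],[0.1,0.01,0.04,-0.54,0,0,0],[0.1,0.01,0.04,-0.54,0,0,0]],
  ],
)

```text
time_s: 3.83
ee_pos: [0.4835, -0.0454, 0.0942]
tcp_rot: [0.0, 0.941, 0.339, 0.001]
wrist_force: [1.0, -0.6, 1.0]
width: 0.0413
gripper_force: 0.0
```

Call:
send_rows(
  motion=[
    [[1,0,0,0,0,0,0],[1,0,0,0,0,0,0],[1,0,0,0,0,0,0],[1,0,0,0,0,0,0],[1,0,0,0,0,0,0],[1,0,0,0,0,0,0],[1,0,0,0,0,0,0],[1,0,0,0,0,0,0]],
  ],
  grip_force=12,
)

```text
time_s: 4.5
ee_pos: [0.4831, -0.0456, 0.0933]
tcp_rot: [0.0, 0.941, 0.339, 0.0]
wrist_force: [-0.0, -1.5, 6.3]
width: 0.0094
gripper_force: 12.0
```

Call:
send_rows(
  motion=[
    [[1,-0.035,0.043,0.002,0,0,0],[1,-0.07,0.086,-0.006,0,0,0],[1,-0.104,0.126,-0.024,0,0,0],[1,-0.134,0.163,-0.052,0,0,0],[1,-0.161,0.196,-0.089,0,0,0],[1,-0.182,0.222,-0.133,0,0,0],[1,-0.199,0.242,-0.182,0,0,0],[1,-0.209,0.254,-0.235,0,0,0],[1,-0.209,0.254,-0.235,0,0,0],[1,-0.209,0.254,-0.235,0,0,0]],
  ],
)

```text
time_s: 5.33
ee_pos: [0.4523, -0.0078, 0.0568]
tcp_rot: [0.0, 0.941, 0.339, 0.001]
wrist_force: [9.7, -5.9, -3.8]
width: 0.0097
gripper_force: 12.0
```

Call:
send_rows(
  motion=[
    [[1,0.006,-0.008,-0.02,0,0,0],[1,0.008,-0.01,-0.04,0,0,0],[1,0.008,-0.01,-0.055,0,0,0],[1,0.008,-0.01,-0.055,0,0,0]],
  ],
)

```text
time_s: 5.67
ee_pos: [0.4524, -0.0079, 0.0491]
tcp_rot: [-0.0, 0.94, 0.34, 0.0]
wrist_force: [0.9, -2.0, 11.2]
width: 0.0094
gripper_force: 12.0
```

Call:
send_rows(
  motion=[
    [[1,0,0,-0.012,0,0,0],[1,0,0,-0.02,0,0,0],[1,0,0,-0.02,0,0,0]],
  ],
)

```text
time_s: 5.92
ee_pos: [0.4524, -0.0079, 0.0463]
tcp_rot: [-0.0, 0.94, 0.34, 0.0]
wrist_force: [-0.2, -1.1, 14.7]
width: 0.0093
gripper_force: 12.0
```

Call:
send_rows(
  motion=[
    [[0.6,0,0,0.01,0,0,0],[0.6,0,0,0.01,0,0,0],[0.6,0,0,0.01,0,0,0],[0.6,0,0,0.1,0,0,0],[0.6,0,0,0.3,0,0,0],[0.6,0,0,0.5,0,0,0],[0.6,0,0,0.7,0,0,0],[0.6,0,0,0.7,0,0,0]],
  ],
)

```text
time_s: 6.58
ee_pos: [0.4545, -0.0079, 0.1554]
tcp_rot: [0.001, 0.941, 0.34, 0.003]
wrist_force: [0.6, 0.2, -0.1]
width: 0.0186
gripper_force: 0.0
```

```bash
python3 - <<'E'
from h import *
s=read_state();print(s['ee_pos'],s['tcp_rot'],s['width'],s['wrist_force'],s['q'])
c=shot('wrist','w3'); cv2.imwrite('pics/w3c.png',cv2.resize(c['image'][50:300,200:440,::-1],None,fx=2.4,fy=2.4))
E
```

```text
[ 0.45446983 -0.00786047  0.15535519] [8.53142413e-04 9.40504850e-01 3.39768620e-01 2.68038090e-03] 0.018607550694820355 [ 0.56708005  0.23208987 -0.06273831] [ 0.36605403  0.31420567 -0.5696745   2.04538022  0.22758946  0.83646319
 -1.21154178]
```

View pics/w3c.png

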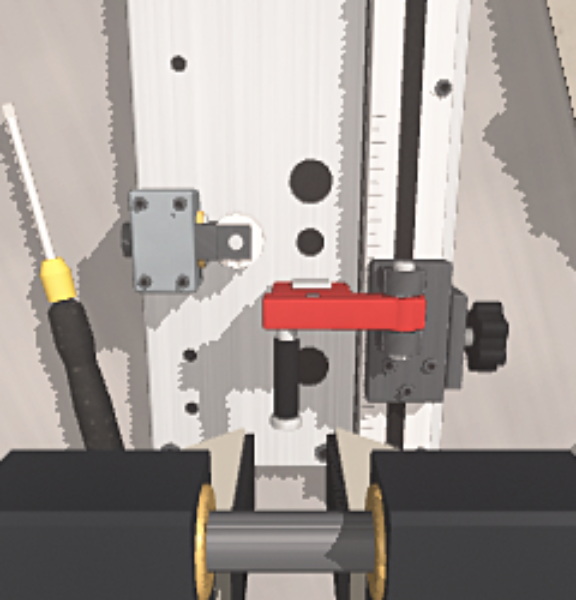

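The flag is down: pin at (286,375), pad top at (312,283), fence top edge at column ~362, roller front at (262,241). I'll check its height and level numerically.

```bash
python3 - <<'E'
from h import *
c=load('w3'); f=lambda x,y:(200+(x+.5)/2.4-.5,50+(y+.5)/2.4-.5)
t=np.radians(39.4);ey=np.array([np.cos(t),np.sin(t),0]);ex=np.array([np.sin(t),-np.cos(t),0])
def pr(n,w): print(n,np.round(w,4),'ex,ey',np.round([w@ex,w@ey],4))
for n,p in dict(pinA=(287,350),pinB=(287,405),red1=(275,312),red2=(340,312),red3=(380,312),padtop=(312,283),padedge=(312,279),bed=(200,130),car=(420,380)).items(): pr(n,P(c,*f(*p)))
d=c['range_z']
C=P(c,*f(371,20),.027);D=P(c,*f(360,455),.027);pr('railC',C);pr('railD',D);print(np.degrees(np.arctan2(*(C-D)[[1,0]])))
pr('pad face z.05',P(c,*f(312,278),.037+.0))
pr('roller front',P(c,*f(264,241),.033)); pr('bed left top',P(c,*f(126,5),.015)); pr('bed left bot',P(c,*f(149,440),.015))
print(ex@read_state()['ee_pos'])
# pin / red height profile stats
for u0,u1,v0,v1 in((265,280,308,318),(330,350,308,318),(283,290,345,410)):
    a=[P(c,*f(u,v))[2] for u in np.arange(u0,u1,2.4) for v in np.arange(v0,v1,2.4)];print(np.round(np.median(a),4),np.max(a))
E
```

```text
pinA [ 0.4598 -0.0008  0.0575] ex,ey [0.2924 0.3548]
pinB [ 0.4427 -0.0149  0.0576] ex,ey [0.2926 0.3326]
red1 [0.4688 0.0125 0.0607] ex,ey [0.2879 0.3702]
red2 [ 0.4842 -0.0061  0.0602] ex,ey [0.312  0.3702]
red3 [ 0.4937 -0.0174  0.0607] ex,ey [0.3268 0.3704]
padtop [0.4834 0.0058 0.037 ] ex,ey [0.3024 0.3772]
padedge [0.4836 0.0054 0.0261] ex,ey [0.3027 0.3771]
bed [0.5    0.0786 0.0162] ex,ey [0.2566 0.4362]
car [ 0.4815 -0.0541  0.0405] ex,ey [0.3474 0.3377]
railC [0.5725 0.0517 0.027 ] ex,ey [0.3234 0.4752]
railD [ 0.4369 -0.0622  0.027 ] ex,ey [0.3254 0.2981]
40.03222841952502
pad face z.05 [0.4849 0.0071 0.037 ] ex,ey [0.3023 0.3792]
roller front [0.4836 0.031  0.033 ] ex,ey [0.283  0.3934]
bed left top [0.5181 0.1291 0.015 ] ex,ey [0.2291 0.4823]
bed left bot [0.3769 0.0137 0.015 ] ex,ey [0.2287 0.2999]
0.2943793083521985
0.0602 0.06103605673146431
0.06 0.06039729756507592
0.0579 0.0584488023485685
```

```bash
python3 - <<'E'
from h import *
for n in('w1','scene0'):
    c=load(n);d=c['range_z'];v,u=np.nonzero(d>0);z=d[v,u];X=np.c_[(u-c['cx'])/c['fx']*z,(v-c['cy'])/c['fy']*z,z]@c['extrinsics'][:3,:3].T+c['extrinsics'][:3,3]
    b=np.array([.5453,.2009]);th=np.radians(98.35);by=np.array([np.cos(th),np.sin(th)]);bx=np.array([np.sin(th),-np.cos(th)])
    r=X[:,:2]-b; p=r@bx;q=r@by
    m=(abs(p)<.13)&(abs(q)<.06)&(X[:,2]>.035)&(X[:,2]<.12)
    print(n,m.sum())
    for q0 in np.arange(-.055,.06,.01):
        k=m&(abs(q-q0)<.005)
        if k.sum(): print(round(q0,3),'nearest p',np.round(np.sort(p[k])[[-1,-5 if k.sum()>5 else 0]],3),'zmax',X[k,2].max().round(3), 'z at near',X[k][p[k].argmax(),2].round(3))
    k=(abs(p)<.022)&(abs(q)<.035)&(X[:,2]>.022)&(X[:,2]<.035);print('blank c',X[k].mean(0), [np.percentile(p[k],a).round(4) for a in(0,2,98,100)],[np.percentile(q[k],a).round(4) for a in(0,2,98,100)])
    k=(abs(p)<.03)&(abs(q)<.042)&(X[:,2]>.024)&(X[:,2]<.035)
    rect=cv2.minAreaRect((X[k][:,:2]*1000).astype(np.float32));print(rect)
E
```

```text
w1 413
-0.015 nearest p [-0.126 -0.128] zmax 0.056 z at near 0.052
-0.005 nearest p [-0.119 -0.12 ] zmax 0.059 z at near 0.055
0.005 nearest p [-0.11  -0.113] zmax 0.06 z at near 0.054
0.015 nearest p [-0.103 -0.105] zmax 0.059 z at near 0.052
0.025 nearest p [-0.095 -0.097] zmax 0.058 z at near 0.054
0.035 nearest p [-0.087 -0.089] zmax 0.058 z at near 0.051
0.045 nearest p [-0.079 -0.082] zmax 0.058 z at near 0.055
0.055 nearest p [-0.071 -0.074] zmax 0.057 z at near 0.052
blank c [0.54523204 0.20113192 0.02912796] [np.float64(-0.0219), np.float64(-0.0211), np.float64(0.0205), np.float64(0.022)] [np.float64(-0.0349), np.float64(-0.0336), np.float64(0.0336), np.float64(0.0349)]
((544.7274780273438, 201.3152313232422), (44.038631439208984, 70.13088989257812), 9.762069702148438)
scene0 197
-0.005 nearest p [-0.125 -0.129] zmax 0.058 z at near 0.056
0.005 nearest p [-0.109 -0.12 ] zmax 0.058 z at near 0.052
0.015 nearest p [-0.109 -0.114] zmax 0.058 z at near 0.054
0.025 nearest p [-0.097 -0.106] zmax 0.057 z at near 0.052
0.035 nearest p [-0.087 -0.096] zmax 0.056 z at near 0.052
0.045 nearest p [-0.088 -0.09 ] zmax 0.058 z at near 0.055
0.055 nearest p [-0.076 -0.081] zmax 0.056 z at near 0.051
blank c [0.54328456 0.20122865 0.02760073] [np.float64(-0.0219), np.float64(-0.0217), np.float64(0.0188), np.float64(0.022)] [np.float64(-0.0344), np.float64(-0.0343), np.float64(0.034), np.float64(0.0349)]
((542.8369140625, 201.74559020996094), (48.60227584838867, 72.89083862304688), 11.404939651489258)
```

Call:
send_rows(
  motion=[
    [[0.2,0.06,0.14,0,0,0,0.035],[0,0.12,0.28,0,0,0,0.07],[-0.2,0.18,0.42,0,0,0,0.105],[-0.5,0.24,0.56,0,0,0,0.14],[-0.55,0.3,0.7,0,0,0,0.17]],
  ],
)

```text
time_s: 7.05
ee_pos: [0.4966, 0.0971, 0.1497]
tcp_rot: [-0.001, 0.816, 0.578, -0.001]
wrist_force: [0.1, -0.8, 0.1]
width: 0.0471
gripper_force: 0.0
```

Call:
send_rows(
  motion=[
    [[-0.55,0.06,0.14,0,0,0,0.035],[-0.55,0.12,0.28,0,0,0,0.07],[-0.55,0.18,0.42,0,0,0,0.105],[-0.55,0.24,0.56,0,0,0,0.14],[-0.55,0.3,0.69,0,0,0,0.161],[-0.55,0.3,0.69,0,0,0,0.161],[-0.55,0.3,0.69,0,0,0,0.161]],
  ],
)

```text
time_s: 7.63
ee_pos: [0.5413, 0.2007, 0.1495]
tcp_rot: [-0.001, 0.647, 0.762, -0.001]
wrist_force: [-0.0, -0.8, -0.9]
width: 0.0713
gripper_force: 0.0
```

```bash
python3 - <<'E'
from h import *
s=read_state();q=s['tcp_rot'];print(s['ee_pos'],q,2*np.degrees(np.arctan2(q[2],q[1])),s['width'],s['q'])
c=shot('wrist','w4'); d=c['range_z'];v,u=np.nonzero(d>0);z=d[v,u];X=np.c_[(u-c['cx'])/c['fx']*z,(v-c['cy'])/c['fy']*z,z]@c['extrinsics'][:3,:3].T+c['extrinsics'][:3,3]
k=(np.hypot(X[:,0]-.5447,X[:,1]-.2013)<.055)&(X[:,2]>.022)&(X[:,2]<.036)
print(k.sum(),cv2.minAreaRect((X[k][:,:2]*1000).astype(np.float32)))
E
```

```text
[0.54131245 0.20074382 0.14950869] [-0.00117874  0.64706572  0.76243274 -0.00093552] 99.35842316354736 0.07128363644221195 [ 0.09025117  0.57340927 -0.7836461   1.74842187  0.46452173  1.01800123
 -0.70165629]
2598 ((544.913330078125, 201.4656524658203), (44.094608306884766, 69.87556457519531), 9.881241798400879)
```

Call:
send_rows(
  motion=[
    [[-0.55,0.024,0.005,-0.2,0,0,0.003],[-0.55,0.024,0.005,-0.4,0,0,0.003],[-0.55,0.024,0.005,-0.6,0,0,0.003],[-0.55,0.024,0.005,-0.75,0,0,0.003],[-0.55,0.024,0.005,-0.81,0,0,0.003],[-0.55,0.024,0.005,-0.81,0,0,0.003],[-0.55,0.024,0.005,-0.81,0,0,0.003]],
  ],
)

```text
time_s: 8.27
ee_pos: [0.5459, 0.2, 0.0302]
tcp_rot: [-0.0, 0.644, 0.765, -0.0]
wrist_force: [0.3, 0.2, 0.3]
width: 0.071
gripper_force: 0.0
```

Call:
send_rows(
  motion=[
    [[1,0,0,0,0,0,0],[1,0,0,0,0,0,0],[1,0,0,0,0,0,0],[1,0,0,0,0,0,0],[1,0,0,0,0,0,0],[1,0,0,0,0,0,0]],
  ],
  grip_force=25,
)

```text
time_s: 8.77
ee_pos: [0.546, 0.2005, 0.0304]
tcp_rot: [0.0, 0.644, 0.765, -0.0]
wrist_force: [-2.7, -1.1, 6.0]
width: 0.0439
gripper_force: 25.0
```

Call:
send_rows(
  motion=[
    [[1,0,0,0.1,0,0,0],[1,0,0,0.25,0,0,0],[1,0,0,0.4,0,0,0],[1,0,0,0.45,0,0,0],[1,0,0,0.45,0,0,0]],
  ],
)

```text
time_s: 9.18
ee_pos: [0.547, 0.2011, 0.0989]
tcp_rot: [0.001, 0.644, 0.765, 0.001]
wrist_force: [0.2, 0.5, -3.9]
width: 0.0438
gripper_force: 25.0
```

Call:
send_rows(
  motion=[
    [[1,0.001,-0.09,0,0,0,-0.034],[1,0.003,-0.18,0,0,0,-0.068],[1,0.004,-0.27,0,0,0,-0.102],[1,0.006,-0.36,0,0,0,-0.136],[1,0.007,-0.45,0,0,0,-0.17],[1,0.009,-0.54,0,0,0,-0.204],[1,0.01,-0.63,0,0,0,-0.238],[1,0.012,-0.72,0,0,0,-0.272],[1,0.013,-0.81,0,0,0,-0.306],[1,0.014,-0.9,0,0,0,-0.334],[1,0.014,-0.9,0,0,0,-0.334],[1,0.014,-0.9,0,0,0,-0.334]],
  ],
)

```text
time_s: 10.18
ee_pos: [0.5474, 0.0645, 0.096]
tcp_rot: [0.0, 0.941, 0.34, -0.001]
wrist_force: [0.4, 0.8, -4.0]
width: 0.0436
gripper_force: 25.0
```

```bash
python3 - <<'E'
from h import *
s=read_state();q=s['tcp_rot'];p=s['ee_pos'];print(p,2*np.degrees(np.arctan2(q[2],q[1])),q,s['width'],s['wrist_force'])
c=shot('wrist','w5'); cv2.imwrite('pics/w5c.png',cv2.resize(c['image'][40:320,180:460,::-1],None,fx=2.1,fy=2.1))
E
```

```text
[0.54738104 0.06450366 0.09599913] 39.7111091158748 [ 1.79341491e-04  9.40551322e-01  3.39649846e-01 -1.07726496e-03] 0.043605243163223256 [ 0.42790274  0.82782814 -3.97696602]
```

View pics/w5c.png

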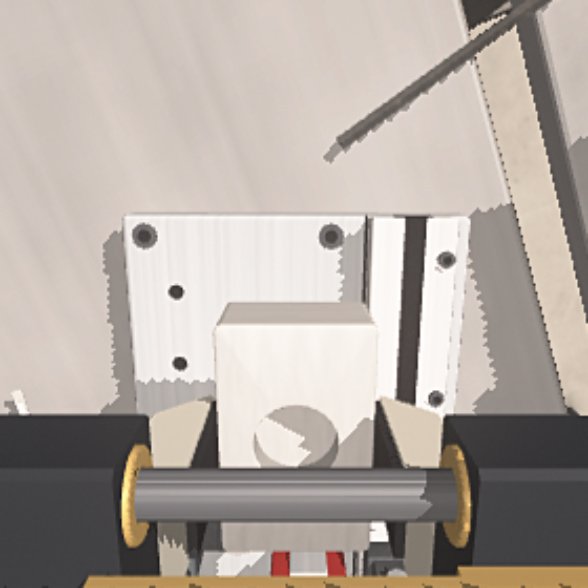

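The blank is held level, parallel to the rail and a few mm off the fence. The fence top edge runs from crop (367,216), and the plate's infeed edge is at row 214.

```bash
python3 - <<'E'
from h import *
c=load('w5'); f=lambda x,y:(180+(x+.5)/2.1-.5,40+(y+.5)/2.1-.5)
t=np.radians(39.4);ey=np.array([np.cos(t),np.sin(t),0]);ex=np.array([np.sin(t),-np.cos(t),0])
def pr(n,w): print(n,np.round(w,4),'ex,ey',np.round([w@ex,w@ey],4))
a=P(c,*f(370,216),.027);b=P(c,*f(376,395),.027);pr('rail',a);pr('rail2',b);print(np.degrees(np.arctan2(*(a-b)[[1,0]])))
pr('end',P(c,*f(250,214),.015)); pr('left',P(c,*f(124,214),.015));pr('tcp',read_state()['ee_pos'])
d=c['range_z'];v,u=np.nonzero(d>0);z=d[v,u];X=np.c_[(u-c['cx'])/c['fx']*z,(v-c['cy'])/c['fy']*z,z]@c['extrinsics'][:3,:3].T+c['extrinsics'][:3,3]
k=(abs(X@ex-.297)<.022)&(abs(X@ey-.49)<.02)&(X[:,2]>.085)&(X[:,2]<.105); Y=X[k];e=Y@ex;print(k.sum(),np.median(Y[:,2]),e.min(),e.max(),(Y@ey).max())
print(np.polyfit(Y@ey,Y[:,2],1)[0],np.polyfit(e,Y[:,2],1)[0])
E
```

```text
rail [0.6085 0.0817 0.027 ] ex,ey [0.3231 0.522 ]
rail2 [0.5578 0.0332 0.027 ] ex,ey [0.3283 0.4521]
43.691337978031555
end [0.5798 0.1158 0.015 ] ex,ey [0.2785 0.5215]
left [0.5489 0.153  0.015 ] ex,ey [0.2301 0.5213]
tcp [0.5475 0.0657 0.0964] ex,ey [0.2968 0.4648]
3737 0.0945420915800583 0.27503030399453837 0.31893790373895065 0.4996344527886203
-0.06338585683155504 0.0073594265173154245
```

Call:
send_rows(
  motion=[
    [[1,0,0,-0.1,0,0,0],[1,0,0,-0.2,0,0,0],[1,0,0,-0.27,0,0,0],[1,0,0,-0.3,0,0,0],[1,0,0,-0.315,0,0,0],[1,0,0,-0.315,0,0,0]],
  ],
)

```text
time_s: 10.73
ee_pos: [0.548, 0.066, 0.0497]
tcp_rot: [-0.0, 0.94, 0.34, -0.0]
wrist_force: [-1.0, -0.3, -4.1]
width: 0.0434
gripper_force: 25.0
```

Call:
send_rows(
  motion=[
    [[1,0,0,-0.01,0,0,0],[1,0,0,-0.02,0,0,0],[1,0,0,-0.02,0,0,0]],
  ],
)

```text
time_s: 10.98
ee_pos: [0.5484, 0.0656, 0.0473]
tcp_rot: [0.0, 0.941, 0.34, 0.0]
wrist_force: [0.1, -0.2, -4.4]
width: 0.0438
gripper_force: 25.0
```

Call:
send_rows(
  motion=[
    [[1,0,0,-0.008,0,0,0],[1,0,0,-0.015,0,0,0],[1,0,0,-0.015,0,0,0]],
  ],
)

```text
time_s: 11.23
ee_pos: [0.5485, 0.0655, 0.0455]
tcp_rot: [0.0, 0.941, 0.34, 0.0]
wrist_force: [-1.1, -0.9, 2.9]
width: 0.0438
gripper_force: 25.0
```

Call:
send_rows(
  motion=[
    [[1,0,0,-0.006,0,0,0],[1,0,0,-0.006,0,0,0],[1,0,0,-0.006,0,0,0]],
  ],
)

```text
time_s: 11.48
ee_pos: [0.5485, 0.0656, 0.0454]
tcp_rot: [0.0, 0.941, 0.34, 0.0]
wrist_force: [-5.2, -1.3, 13.9]
width: 0.0437
gripper_force: 25.0
```

Call:
send_rows(
  motion=[
    [[1,0.004,-0.005,0.003,0,0,0],[1,0.008,-0.01,0.003,0,0,0],[1,0.013,-0.016,0.003,0,0,0],[1,0.013,-0.016,0.003,0,0,0]],
  ],
)

```text
time_s: 11.82
ee_pos: [0.5488, 0.0653, 0.0454]
tcp_rot: [-0.001, 0.94, 0.34, -0.0]
wrist_force: [-9.9, 4.7, 13.6]
width: 0.0437
gripper_force: 25.0
```

Call:
send_rows(
  motion=[
    [[1,0.002,-0.0026,0,0,0,0],[1,0.004,-0.005,0,0,0,0],[1,0.004,-0.005,0,0,0,0]],
  ],
)

```text
time_s: 12.07
ee_pos: [0.5492, 0.065, 0.0454]
tcp_rot: [-0.001, 0.94, 0.341, -0.0]
wrist_force: [-10.4, 6.9, 14.2]
width: 0.0435
gripper_force: 25.0
```

Call:
send_rows(
  motion=[
    [[1,0,0,0.006,0,0,0],[1,0,0,0.012,0,0,0],[1,0,0,0.012,0,0,0]],
  ],
)

```text
time_s: 12.32
ee_pos: [0.551, 0.0621, 0.0463]
tcp_rot: [0.0, 0.941, 0.339, 0.0]
wrist_force: [-0.2, -0.1, -4.0]
width: 0.0434
gripper_force: 25.0
```

Call:
send_rows(
  motion=[
    [[1,0,0,-0.004,0,0,0],[1,0,0,-0.007,0,0,0],[1,0,0,-0.007,0,0,0]],
  ],
)

```text
time_s: 12.57
ee_pos: [0.551, 0.062, 0.0454]
tcp_rot: [0.0, 0.941, 0.339, 0.0]
wrist_force: [-1.9, -1.2, 3.2]
width: 0.0435
gripper_force: 25.0
```

Call:
send_rows(
  motion=[
    [[1,0.004,-0.005,0,0,0,0],[1,0.008,-0.01,0,0,0,0],[1,0.008,-0.01,0,0,0,0]],
  ],
)

```text
time_s: 12.82
ee_pos: [0.5511, 0.0619, 0.0454]
tcp_rot: [-0.001, 0.94, 0.34, -0.0]
wrist_force: [-6.1, 2.7, 6.9]
width: 0.0439
gripper_force: 25.0
```

Call:
send_rows(
  motion=[
    [[1,0,0,0.004,0,0,0],[1,0,0,0.007,0,0,0],[1,0.006,-0.007,0.007,0,0,0],[1,0.006,-0.007,0.007,0,0,0]],
  ],
)

```text
time_s: 13.15
ee_pos: [0.5518, 0.061, 0.0458]
tcp_rot: [-0.001, 0.94, 0.34, -0.001]
wrist_force: [-3.8, 4.4, -1.5]
width: 0.0437
gripper_force: 25.0
```

Call:
send_rows(
  motion=[
    [[0,0,0,0,0,0,0],[-0.3,0,0,0,0,0,0],[-0.3,0,0,0,0,0,0],[-0.3,0,0,0,0,0,0],[-0.3,0,0,0,0,0,0],[-0.3,0,0,0.1,0,0,0],[-0.3,0,0,0.3,0,0,0],[-0.3,0,0,0.5,0,0,0],[-0.3,0,0,0.7,0,0,0],[-0.3,0,0,0.7,0,0,0]],
  ],
)

```text
time_s: 13.98
ee_pos: [0.556, 0.0608, 0.1569]
tcp_rot: [0.001, 0.941, 0.339, 0.004]
wrist_force: [1.5, 0.3, -0.4]
width: 0.06
gripper_force: 0.0
```

```bash
cat >> h.py <<'E'
t=np.radians(39.4);ey=np.array([np.cos(t),np.sin(t),0]);ex=np.array([np.sin(t),-np.cos(t),0])
def cloud(c):
    d=c['range_z'];v,u=np.nonzero(d>0);z=d[v,u];return np.c_[(u-c['cx'])/c['fx']*z,(v-c['cy'])/c['fy']*z,z]@c['extrinsics'][:3,:3].T+c['extrinsics'][:3,3]
def blank(c):
    X=cloud(c);a,b=X@ex,X@ey
    k=(a>.262)&(a<.3245)&(b>.382)&(b<.52)&(X[:,2]>.0395)&(X[:,2]<.05)
    print(k.sum(),'z',np.median(X[k,2]),cv2.minAreaRect((np.c_[a,b][k]*1000).astype(np.float32)))
E
python3 - <<'E'
from h import *
s=read_state();p=s['ee_pos'];print(p,p@ex,p@ey,s['width'],s['wrist_force'])
c=shot('wrist','w6'); blank(c); cv2.imwrite('pics/w6c.png',cv2.resize(c['image'][90:340,200:440,::-1],None,fx=2.4,fy=2.4))
E
```

```text
[0.55604152 0.06075288 0.15694367] 0.3059907316614763 0.46823366068127303 0.060027873850831505 [ 1.47551915  0.26141027 -0.35406839]
2683 z 0.044128081869437175 ((301.6947021484375, 465.37322998046875), (44.023292541503906, 70.22254180908203), 0.03783173859119415)
```

View pics/w6c.png

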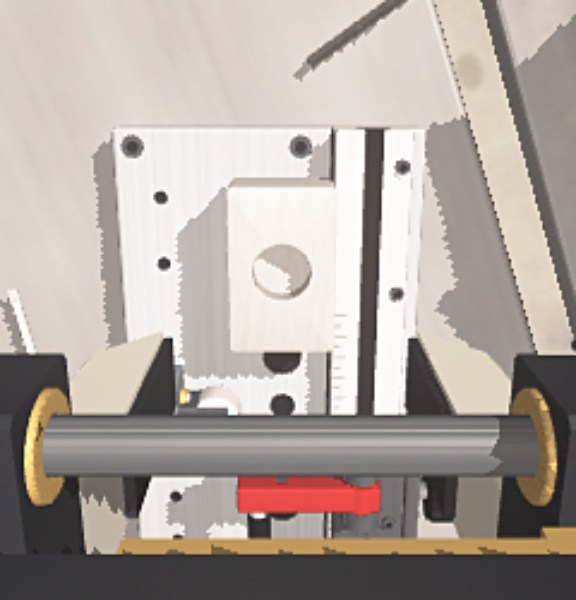

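Ninth picture: the blank lies flat against the fence, short of the roller (ex .3017, ey .4654, parallel within 0.1°). Next: close the fingers and go behind its rear end.

Call:
send_rows(
  motion=[
    [[0.3,0.08,0.08,0,0,0,0],[1,0.16,0.16,0,0,0,0],[1,0.234,0.24,0,0,0,0],[1,0.234,0.24,-0.1,0,0,0],[1,0.234,0.24,-0.2,0,0,0],[1,0.234,0.24,-0.3,0,0,0],[1,0.234,0.24,-0.4,0,0,0],[1,0.234,0.24,-0.4,0,0,0],[1,0.234,0.24,-0.4,0,0,0],[1,0.234,0.24,-0.4,0,0,0]],
  ],
)

```text
time_s: 14.87
ee_pos: [0.5881, 0.0959, 0.0915]
tcp_rot: [0.0, 0.941, 0.34, 0.0]
wrist_force: [-0.7, -0.1, 0.1]
width: 0.0013
gripper_force: 0.0
```

```bash
python3 - <<'E'
from h import *
s=read_state();p=s['ee_pos'];q=s['tcp_rot'];print(p,p@ex,p@ey,2*np.degrees(np.arctan2(q[2],q[1])),s['width'],s['wrist_force'])
E
```

```text
[0.58809855 0.09587693 0.09148553] 0.29919677032379044 0.5152995076706266 39.69658402624165 0.0013376679431600625 [-0.68654444 -0.1281959   0.09195444]
```

Call:
send_rows(
  motion=[
    [[1,0.014,0.003,-0.1,0,0,0],[1,0.014,0.003,-0.2,0,0,0],[1,0.014,0.003,-0.3,0,0,0],[1,0.014,0.003,-0.36,0,0,0],[1,0.014,0.003,-0.38,0,0,0],[1,0.014,0.003,-0.38,0,0,0]],
  ],
)

```text
time_s: 15.37
ee_pos: [0.59, 0.0963, 0.0342]
tcp_rot: [0.0, 0.941, 0.34, -0.0]
wrist_force: [0.3, 0.1, 0.4]
width: 0.0007
gripper_force: 0.0
```

```bash
python3 - <<'E'
from h import *
s=read_state();p=s['ee_pos'];q=s['tcp_rot'];print(p,p@ex,p@ey,s['width'],s['wrist_force'])
E
```

```text
[0.58997815 0.09628079 0.03417901] 0.3000777350998098 0.5170082782900182 0.0007084085388580955 [0.28998514 0.07173851 0.39798054]
```

Call:
send_rows(
  motion=[
    [[1,-0.02,-0.016,0,0,0,0],[1,-0.04,-0.033,0,0,0,0],[1,-0.055,-0.045,0,0,0,0],[1,-0.07,-0.058,0,0,0,0],[1,-0.085,-0.07,0,0,0,0],[1,-0.1,-0.082,0,0,0,0],[1,-0.115,-0.095,0,0,0,0],[1,-0.13,-0.107,0,0,0,0],[1,-0.145,-0.12,0,0,0,0],[1,-0.155,-0.128,0,0,0,0],[1,-0.165,-0.136,0,0,0,0],[1,-0.175,-0.144,0,0,0,0],[1,-0.185,-0.153,0,0,0,0]],
  ],
)

```text
time_s: 16.45
ee_pos: [0.5635, 0.0743, 0.0352]
tcp_rot: [-0.0, 0.941, 0.34, 0.002]
wrist_force: [4.1, 5.1, 3.4]
width: 0.0003
gripper_force: 2.8
```

Call:
send_rows(
  motion=[
    [[1,-0.008,-0.0066,0,0,0,0],[1,-0.016,-0.0132,0,0,0,0],[1,-0.024,-0.0198,0,0,0,0],[1,-0.032,-0.0264,0,0,0,0]],
  ],
)

```text
time_s: 16.78
ee_pos: [0.5608, 0.0722, 0.0358]
tcp_rot: [-0.001, 0.94, 0.34, 0.004]
wrist_force: [8.9, 9.5, 1.8]
width: 0.0004
gripper_force: 6.3
```

```bash
python3 - <<'E'
from h import *
s=read_state();p=s['ee_pos'];F=s['wrist_force'];print(p,p@ex,p@ey,F@ex,F@ey,F[2],s['ft_torque'])
E
```

```text
[0.56082041 0.07223006 0.03583361] 0.30015523907908287 0.4792113826528495 -1.7008288814196137 12.931990530261723 1.7837486985762538 [ 1.94899939 -1.92410434 -0.05201693]
```

Call:
send_rows(
  motion=[
    [[1,-0.006,-0.005,0,0,0,0],[1,-0.012,-0.01,0,0,0,0],[1,-0.018,-0.015,0,0,0,0],[1,-0.024,-0.02,0,0,0,0]],
  ],
)

```text
time_s: 17.12
ee_pos: [0.5562, 0.0687, 0.0354]
tcp_rot: [-0.001, 0.94, 0.34, 0.003]
wrist_force: [6.0, 7.7, 0.2]
width: 0.0008
gripper_force: 4.4
```

Call:
send_rows(
  motion=[
    [[1,-0.006,-0.005,0,0,0,0],[1,-0.012,-0.01,0,0,0,0],[1,-0.018,-0.015,0,0,0,0]],
  ],
)

```text
time_s: 17.37
ee_pos: [0.553, 0.0661, 0.0352]
tcp_rot: [-0.001, 0.94, 0.34, 0.003]
wrist_force: [6.0, 6.5, 0.1]
width: 0.0005
gripper_force: 4.2
```

```bash
python3 - <<'E'
from h import *
s=read_state();p=s['ee_pos'];F=s['wrist_force'];print(p,p@ex,p@ey,F@ex,F@ey,F[2],s['ft_torque'])
E
```

```text
[0.55302924 0.06612081 0.03524498] 0.29993076728005147 0.4693131585148675 -1.2159162128653622 8.6996112630108 0.1466957147003255 [ 1.37191769 -1.08499264  0.07614874]
```

Call:
send_rows(
  motion=[
    [[1,-0.006,-0.005,0,0,0,0],[1,-0.012,-0.01,0,0,0,0],[1,-0.018,-0.015,0,0,0,0],[1,-0.024,-0.02,0,0,0,0],[1,-0.029,-0.024,0,0,0,0]],
  ],
)

```text
time_s: 17.78
ee_pos: [0.5486, 0.0623, 0.0352]
tcp_rot: [-0.001, 0.94, 0.34, 0.002]
wrist_force: [6.0, 6.9, 0.9]
width: 0.0004
gripper_force: 4.1
```

Call:
send_rows(
  motion=[
    [[1,-0.005,-0.004,0,0,0,0],[1,-0.01,-0.008,0,0,0,0]],
  ],
)

```text
time_s: 17.95
ee_pos: [0.5472, 0.0611, 0.0352]
tcp_rot: [-0.001, 0.94, 0.34, 0.002]
wrist_force: [4.5, 6.1, 0.7]
width: 0.0004
gripper_force: 4.0
```

```bash
python3 - <<'E'
from h import *
s=read_state();p=s['ee_pos'];F=s['wrist_force'];print(p,p@ex,p@ey,F@ex,F@ey,F[2],s['ft_torque'])
E
```

```text
[0.54715893 0.06112066 0.03521386] 0.30006848560505717 0.4616032266783507 -1.8704402095852966 7.3225464950381065 0.7141163335323921 [ 1.33280742 -1.14016128  0.01174322]
```

Call:
send_rows(
  motion=[
    [[1,-0.005,-0.004,0,0,0,0],[1,-0.01,-0.008,0,0,0,0]],
  ],
)

```text
time_s: 18.12
ee_pos: [0.5456, 0.0598, 0.0352]
tcp_rot: [-0.0, 0.94, 0.34, 0.002]
wrist_force: [6.5, 6.0, 1.1]
width: 0.0005
gripper_force: 4.0
```

Call:
send_rows(
  motion=[
    [[1,-0.005,-0.004,0,0,0,0],[1,-0.005,-0.004,0,0,0,0]],
  ],
)

```text
time_s: 18.28
ee_pos: [0.5448, 0.059, 0.0352]
tcp_rot: [-0.0, 0.94, 0.34, 0.002]
wrist_force: [4.4, 6.2, 1.9]
width: 0.0005
gripper_force: 3.7
```

Call:
send_rows(
  motion=[
    [[1,-0.005,-0.004,0,0,0,0],[1,-0.005,-0.004,0,0,0,0]],
  ],
)

```text
time_s: 18.45
ee_pos: [0.5441, 0.0585, 0.0352]
tcp_rot: [-0.0, 0.94, 0.34, 0.002]
wrist_force: [5.2, 5.4, 0.9]
width: 0.0008
gripper_force: 3.7
```

Call:
send_rows(
  motion=[
    [[1,-0.005,-0.004,0,0,0,0],[1,-0.005,-0.004,0,0,0,0]],
  ],
)

```text
time_s: 18.62
ee_pos: [0.544, 0.0583, 0.0354]
tcp_rot: [-0.001, 0.94, 0.34, 0.003]
wrist_force: [6.6, 6.7, -0.5]
width: 0.0005
gripper_force: 4.7
```

Call:
send_rows(
  motion=[
    [[1,-0.005,-0.004,0,0,0,0],[1,-0.005,-0.004,0,0,0,0]],
  ],
)

```text
time_s: 18.78
ee_pos: [0.5439, 0.0583, 0.0356]
tcp_rot: [-0.001, 0.94, 0.34, 0.004]
wrist_force: [8.6, 8.1, -0.6]
width: 0.0006
gripper_force: 5.8
```

Call:
send_rows(
  motion=[
    [[1,-0.005,-0.004,0,0,0,0],[1,-0.005,-0.004,0,0,0,0]],
  ],
)

```text
time_s: 18.95
ee_pos: [0.5438, 0.0582, 0.0358]
tcp_rot: [-0.001, 0.94, 0.34, 0.005]
wrist_force: [10.1, 9.5, -1.5]
width: 0.0009
gripper_force: 6.8
```

Call:
send_rows(
  motion=[
    [[1,-0.005,-0.004,0,0,0,0],[1,-0.01,-0.008,0,0,0,0],[1,-0.01,-0.008,0,0,0,0]],
  ],
)

```text
time_s: 19.2
ee_pos: [0.5437, 0.0581, 0.0362]
tcp_rot: [-0.001, 0.94, 0.34, 0.006]
wrist_force: [13.1, 11.7, -2.3]
width: 0.0004
gripper_force: 8.8
```

Call:
send_rows(
  motion=[
    [[1,-0.005,-0.004,0,0,0,0],[1,-0.007,-0.006,0,0,0,0],[1,-0.007,-0.006,0,0,0,0],[1,-0.007,-0.006,0,0,0,0]],
  ],
)

```text
time_s: 19.53
ee_pos: [0.5436, 0.058, 0.0366]
tcp_rot: [-0.001, 0.94, 0.341, 0.007]
wrist_force: [14.9, 13.2, -2.9]
width: 0.0004
gripper_force: 10.2
```

```bash
python3 - <<'E'
from h import *
s=read_state();p=s['ee_pos'];F=s['wrist_force'];print(p,p@ex,p@ey,F@ex,F@ey,F[2],s['ft_torque'])
E
```

```text
[0.54363319 0.05802323 0.03655238] 0.3002240758965062 0.45691273229248647 -0.741513470598311 19.895432547074556 -2.9170455389181016 [ 3.00115246 -3.30990155 -0.05065202]
```

Call:
send_rows(
  motion=[
    [[1,0,0,-0.01,0,0,0],[1,-0.003,-0.002,-0.015,0,0,0],[1,-0.005,-0.004,-0.015,0,0,0],[1,-0.005,-0.004,-0.015,0,0,0],[1,-0.005,-0.004,-0.015,0,0,0],[1,-0.005,-0.004,-0.015,0,0,0]],
  ],
)

```text
time_s: 20.03
ee_pos: [0.5438, 0.0581, 0.0352]
tcp_rot: [-0.001, 0.94, 0.341, 0.008]
wrist_force: [15.1, 14.7, 5.8]
width: 0.0004
gripper_force: 10.4
```

```bash
python3 - <<'E'
from h import *
s=read_state();p=s['ee_pos'];F=s['wrist_force'];print(p,p@ex,p@ey,F@ex,F@ey,F[2],s['ft_torque'])
c=shot('wrist','w7');blank(c)
E
```

```text
[0.54377868 0.05812566 0.03518894] 0.30023727515557325 0.45709017046886563 -1.740255788508127 20.979668507586492 5.786068440409923 [ 3.12056549 -3.0653149  -0.09361797]
186 z 0.0443327584015179 ((301.9222412109375, 446.1611633300781), (12.818979263305664, 46.23877716064453), 0.6165468096733093)
```

Call:
send_rows(
  motion=[
    [[1,0.015,0.0125,0.003,0,0,0],[1,0.03,0.025,0.01,0,0,0],[1,0.06,0.05,0.013,0,0,0],[1,0.1,0.082,0.013,0,0,0],[1,0.15,0.124,0.1,0,0,0],[1,0.2,0.165,0.3,0,0,0],[1,0.25,0.2,0.55,0,0,0],[1,0.25,0.2,0.8,0,0,0],[1,0.25,0.2,0.95,0,0,0],[1,0.25,0.2,0.95,0,0,0]],
  ],
)

```text
time_s: 20.92
ee_pos: [0.5766, 0.0832, 0.1794]
tcp_rot: [0.001, 0.941, 0.339, 0.003]
wrist_force: [0.6, -0.4, -0.5]
width: 0.0001
gripper_force: 0.0
```

```bash
python3 - <<'E'
from h import *
s=read_state();p=s['ee_pos'];print(p,p@ex,p@ey,s['wrist_force'])
c=shot('wrist','w8');blank(c)
X=cloud(c);a,b=X@ex,X@ey
k=(abs(a-.302)<.018)&(abs(b-.413)<.03)&(X[:,2]>.038)&(X[:,2]<.05);A=np.c_[a[k],b[k],np.ones(k.sum())];print('tilt',np.linalg.lstsq(A,X[k,2],rcond=None)[0])
k=(a>.28)&(a<.33)&(b>.36)&(b<.376)&(X[:,2]>.054);print('flag top',k.sum(),np.polyfit(a[k],X[k,2],1),np.median(X[k,2]),b[k].max())
cv2.imwrite('pics/w8c.png',cv2.resize(c['image'][110:310,220:460,::-1],None,fx=3,fy=3,interpolation=cv2.INTER_CUBIC))
E
```

```text
[0.57660448 0.08320238 0.17935799] 0.30169518579227533 0.4983727239634823 [ 0.61415963 -0.38756696 -0.54344043]
0 z nan ((0.0, 0.0), (0.0, 0.0), 0.0)
tilt [0. 0. 0.]
flag top 69 [0.01349161 0.05593894] 0.060034470318934496 0.37415876889776706
  return _methods._mean(a, axis=axis, dtype=dtype,
  ret = ret.dtype.type(ret / rcount)
```

View pics/w8c.png

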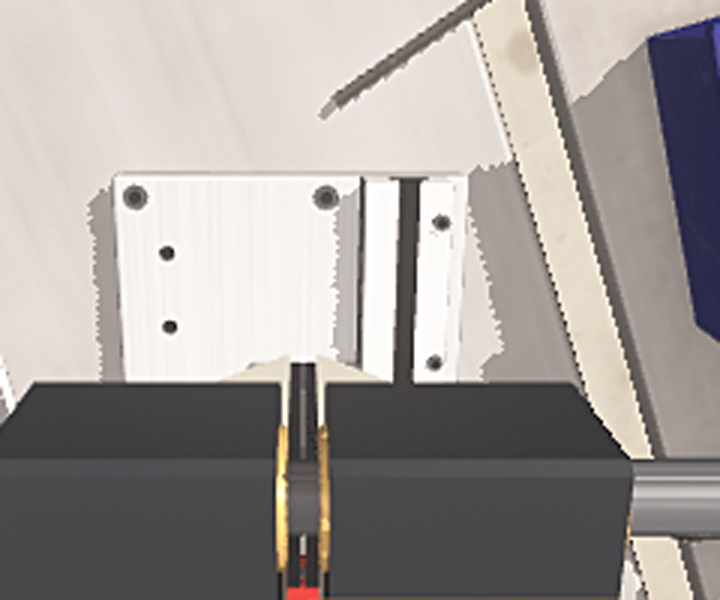

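The blank is hidden behind the closed fingers in this last picture, so I'll move the camera back and check by depth.

Call:
send_rows(
  motion=[
    [[1,0,0,0.15,0,0,0],[1,-0.15,-0.12,0.3,0,0,0],[1,-0.35,-0.29,0.3,0,0,0],[1,-0.55,-0.45,0.3,0,0,0],[1,-0.67,-0.55,0.3,0,0,0],[1,-0.67,-0.55,0.3,0,0,0],[1,-0.67,-0.55,0.3,0,0,0]],
  ],
)

```text
time_s: 21.55
ee_pos: [0.4721, -0.0017, 0.2183]
tcp_rot: [0.0, 0.941, 0.338, -0.001]
wrist_force: [0.1, 0.9, -0.2]
width: 0.0005
gripper_force: 0.0
```

```bash
python3 - <<'E'
from h import *
s=read_state();p=s['ee_pos'];print(p,p@ex,p@ey,s['wrist_force'])
c=shot('wrist','w9');blank(c)
X=cloud(c);a,b=X@ex,X@ey
k=(abs(a-.302)<.018)&(abs(b-.413)<.03)&(X[:,2]>.038)&(X[:,2]<.05);A=np.c_[a[k],b[k],np.ones(k.sum())];print('tilt',k.sum(),np.linalg.lstsq(A,X[k,2],rcond=None)[0])
k=(a>.28)&(a<.33)&(b>.355)&(b<.376)&(X[:,2]>.054);print('flag top',k.sum(),np.polyfit(a[k],X[k,2],1),np.median(X[k,2]),b[k].max())
c0=load('w3');X=cloud(c0);a,b=X@ex,X@ey
k=(a>.28)&(a<.33)&(b>.355)&(b<.376)&(X[:,2]>.054);print('flag before',b[k].min(),b[k].max());
X=cloud(c);a,b=X@ex,X@ey;k=(a>.28)&(a<.33)&(b>.355)&(b<.38)&(X[:,2]>.054);print('flag now',b[k].min(),b[k].max())
for n,cc in(('w3',c0),('w9',c)):
    X=cloud(cc);a,b=X@ex,X@ey;k=(a>.298)&(a<.306)&(b>.37)&(b<.385)&(X[:,2]>.03)&(X[:,2]<.042);print(n,'pad max ey',k.sum(),np.sort(b[k])[-5:])
E
```

```text
[ 0.47212796 -0.00172016  0.21831244] 0.30100324894969605 0.36373728815664175 [ 0.1440602   0.94260907 -0.15019408]
1890 z 0.044142749339296156 ((301.810302734375, 414.2819519042969), (44.0330810546875, 63.73564529418945), 0.2362009882926941)
tilt 1375 [-4.32418984e-03 -6.57970915e-05  4.54617629e-02]
flag top 1363 [-2.44737825  0.90515226] 0.21698077851451825 0.375940084153604
flag before 0.3550226825796775 0.37599961880370714
flag now 0.35515011680666175 0.3799963903405894
w3 pad max ey 32 [0.37711959 0.37715388 0.37717184 0.37717927 0.37721797]
w9 pad max ey 12 [0.3756312  0.37563669 0.37564005 0.37564845 0.37570018]
```

```bash
python3 -c "
from plant import ctrl
print(ctrl.hand_in())"
```

```text
the job is handed in; nothing more can be done
None
```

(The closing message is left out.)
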